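# Return a pneumatic cylinder to its labelled bin

### The job

Return the yellow-labelled pneumatic cylinder from the bench to the bin with the yellow card: with it, push the cylinder already in there straight back until it is pressed firmly, but not rammed, against the cross divider. Then set it down, without dropping it, flat and square on the bin floor close up to the other one, behind the front lip, label end facing out. Leave all other parts alone.

Things in the scene. Friction and masses are not known exactly. Their poses are not given: they have to be found in the camera images.
- cylinder: The returned part: compact pneumatic cylinder, a smooth square aluminium block 110 mm long (own x), 46 wide, 46 high, dark end caps, yellow label on top and on its -x end face; 0.3-0.55 kg, balanced at mid-length. Origin: centre of its underside, z up. It lies on the bench left of the storage bay, label end towards the robot. Grip it across the 46 mm; pick it up with the hand already leaning (see overhang).
- cylinder_label (a point): Centre of the returned cylinder's label end face: 55 mm from its middle towards -x, 23 mm above its underside.
- bin_yellow: Fixed sheet-metal bin with the yellow card; yellow, blue and red bins stand side by side in any order, 124 mm apart. Origin: on the bin floor (34 mm above the bench), mid-width, at the inner face of the front lip; x points in to the rear, y left, z up. Inside 116 mm wide, walls 3 mm, rising from 25 mm high at the lip to 75 mm high 90 mm further in. Lip 25 mm high, 3 mm thick.
- yellow_card (a point): Middle of the yellow card, 80 x 20 mm, on the sloping card holder outside the lip, 15 mm in front of the lip's inner face and 11 mm above the bin floor; the holder reaches 26 mm out from the lip.
- overhang_edge (a point): Lower front edge of the fixed upper shelf tier above the yellow bin's mid-line: 62 mm behind the lip, 186 mm above the bin floor; tier and stock reach 80 mm higher and cover all that lies behind. An upright hand has no room there: lean it back, wrist towards the label end, 30 to 38 degrees from vertical, both at pick-up and in the bin, so that the cylinder stays level.
- home_mark (a point): Point on the bin floor, mid-width, 8 mm behind the lip's inner face. An upright cross divider stands across the bin under the overhang, its front face 228 to 240 mm behind the lip in an unmeasured notch; it does not give. With the row of two pushed home, the returned cylinder's label end is thus 0 to 12 mm behind this point.
- stock_yellow: Yellow-labelled cylinder already in the yellow bin; size, origin, axes as the returned one. It lies loose, front face 65-95 mm behind the lip, in the way until pushed back. It slides at 1.5-4.5 N; at the divider the force rises steeply. Firm: 10-25 N between the two, held 0.2 s at rest; over 60 N is ramming. Push it with the returned one held level just over the lip (underside 27-35 mm above the bin floor).
- stock_blue: Blue-labelled cylinder lying in the blue bin; same size, origin and axes. Leave alone.
- stock_red: Red-labelled cylinder lying in the red bin; same size, origin and axes. Leave alone.
- red_cylinder: Another cylinder of the same size, red label, lying on the bench to the right of the bay. Origin: centre of its underside. Leave alone.
- carton: Small brown carton 95 x 75 x 60 mm high on the bench at the right, nearer the robot. Origin: centre of its underside. Leave alone.
- scanner: Barcode scanner lying on the bench at the far left, about 145 x 95 mm and 55 mm high. Origin: near the middle of its underside. Leave alone.
There are look-alikes about, which are no part of the job. Leave any brown or green look-alike of the cylinder alone.

How it is judged:
By the outcome, as a careful person would: the job done as asked, in the order asked, and still so for the second after the job is handed in, with the robot touching nothing.
It also fails if it takes over 64 s, if anything falls off the work surface, if the arm or the gripper's body presses on something with over 40 N, if the wrist force passes 120 N, or if a joint passes its speed limit or range.

### The arm

A 7-joint arm with a two-finger parallel gripper is mounted at the origin on the work surface. World frame = base frame: x ahead of the robot, y to its left, z up, the work surface at z = 0. Lengths are in m, angles in rad, forces in N, time in s.
With the tool pointing down it reaches from about 0.425 to 0.925 m from the base axis. Payload 6.8 kg.
Tool frame: the origin (TCP) lies at the very end of the fingers, on their centre line; the grasp point (between the pads) lies 19 mm behind it; z points along the fingers, y is the line along which they close (so a half turn about z gives the same grasp; the last joint's range is limited). The gripper opens to 85 mm and grips with 20 to 120 N. Pads are 22 mm wide; open, the fingers measure 114 mm over their backs; the gripper's body (76 mm by 85 mm) begins 54 mm behind the grasp point. The pads swing forward as they close: fully open they stand 13 mm farther back than shut.
Start: joints at [-1.368, 0.477, 0.022, 1.555, -0.011, 1.109, -0.083], TCP at [0.206, 0.643, 0.231] pointing down, gripper open.
Joint ranges: [-2.96, 2.96], [-0.34, 2.1], [-1.41, 1.46], [0.24, 2.44], [-1.37, 4.51], [0.17, 1.92], [-2.96, 2.96]. Speed limits (rad/s): [2.39, 2.39, 3.14, 3.14, 3.14, 3.14, 3.14].

### API

Orientations are given as a unit quaternion [w, x, y, z].
In Python, from station import get_obs, read_camera, hand_in gives the robot as it stands.
- The arm moves only by the tool arm_command, never from a script. Its argument "commands" is one flat list of numbers, 7 for each row, row after row: the shift along the tool's x, y, z in m, then the turn, a rotation vector about the tool's x, y, z in degrees, then the opening, from 0 (shut) to 1 (fully open). In form: [tx, ty, tz, rx, ry, rz, fingers, tx, ty, tz, rx, ry, rz, fingers, ...]. A call has 1 to 8 rows; each row is the pose to reach, as a shift and turn from the pose commanded when the call began, along the tool's axes at that moment; what a row does not reach only later rows make up. A row lasts 1/10 s, in which the tool goes at most 50 mm and 8.59 degrees, less where a joint would pass 70% of its speed; a pose out of reach is approached as far as the arm can. A call with a gripper value outside its range is refused whole. The fingers move at their own pace and stop on an object; "force" is the grip in N (left out, the last holds). Time passes only in rows, so rows that repeat a pose let the fingers close. It gives the time, the measured TCP pose, the force, the opening and the grip force at its end, in the units of the state.
- get_obs(): the state, without advancing time (a new reading comes with each control period).
- read_camera(name): name is "scene" or "top" or "wrist"; returns a dict with "img" (480x640x3 uint8, red, green, blue), "camera_matrix" (3x3 intrinsics, pixels), "pose" (4x4, takes a point from camera to world coordinates). Camera axes: x right, y down, z forward; pixel columns grow to the right and rows downward; lengths in m; the calibration is good to about 2 mm. The wrist camera is an equidistant fisheye: a pixel r from the principal point sees the ray r / f radians off the axis. A picture is of the moment at which its call begins. There is no depth.
- hand_in(): hands the job in; it is judged then, once.
The state is a dict: "t": time; "q": joint angles; "joint_vel": joint speeds; "joint_torque": joint torques, N m; "eef_pos": TCP position; "tool_rot": TCP orientation; "contact_force": force on the tool from outside, world axes, zero at the start; "torque": the same for the moment, N m; "gripper_width": opening from 0.0 (shut) to 1.0 (fully open); "grasp_force": force on a finger pad.
Only numpy, scipy, OpenCV 4.12 (cv2) and the standard library are available. Lean on these libraries where they do the work, as an engineer would, in place of code of your own. Each camera call takes 0.05 s, during which the arm holds its last target. There are 200 camera calls.

## Working session

There is one attempt and no reset: what is moved stays moved. The work goes in short steps, Python scripts to look and compute and a tool call to move; the robot and the scene stay as the last step left them, time stands still between calls to the robot, and variables do not carry over. Pictures are saved under pics/ and viewed, at most 10 in all, crops included, and the job is handed in when it is done.

Besides the shell and the picture viewer there is one more tool, called after "Emit:" as name(argument=value, ...) on one line, values as JSON. arm_command: Moves the arm, as the interface text tells. Its arguments: {"type":"object","properties":{"commands":{"type":"array","items":{"type":"number"}},"force":{"type":"number"}},"required":["commands"]}

```bash
ls; mkdir -p pics; python3 - <<'E'
from station import *
import cv2,numpy as np
o=get_obs()
for k in o: print(k,np.round(o[k],3).tolist())
for n in("scene","top"):
    c=read_camera(n); cv2.imwrite(f"pics/{n}0.png",c["img"][:,:,::-1]); print(n,np.round(c["camera_matrix"],1).tolist(),np.round(c["pose"],3).tolist())
E
```

```text
pics
t 0.0
q [-1.368, 0.478, 0.022, 1.556, -0.012, 1.109, -0.083]
joint_vel [0.001, 0.001, -0.003, -0.001, -0.001, 0.001, -0.001]
joint_torque [-0.001, -59.645, 1.608, -28.12, 0.013, 0.009, 0.0]
eef_pos [0.206, 0.642, 0.23]
tool_rot [-0.0, 0.155, 0.988, -0.001]
contact_force [-0.676, 0.006, 0.189]
torque [0.049, -0.065, -0.028]
grasp_force 0.0
gripper_width 1.001
scene [[498.9, 0.0, 310.9], [0.0, 498.9, 241.0], [0.0, 0.0, 1.0]] [[0.467, -0.79, 0.398, -0.049], [-0.884, -0.421, 0.203, -0.242], [0.007, -0.446, -0.895, 1.442], [0.0, 0.0, 0.0, 1.0]]
top [[509.9, 0.0, 319.0], [0.0, 509.9, 237.7], [0.0, 0.0, 1.0]] [[0.021, -0.981, 0.194, 0.27], [-1.0, -0.023, -0.004, 0.043], [0.008, -0.194, -0.981, 1.532], [0.0, 0.0, 0.0, 1.0]]
```

View pics/scene0.png

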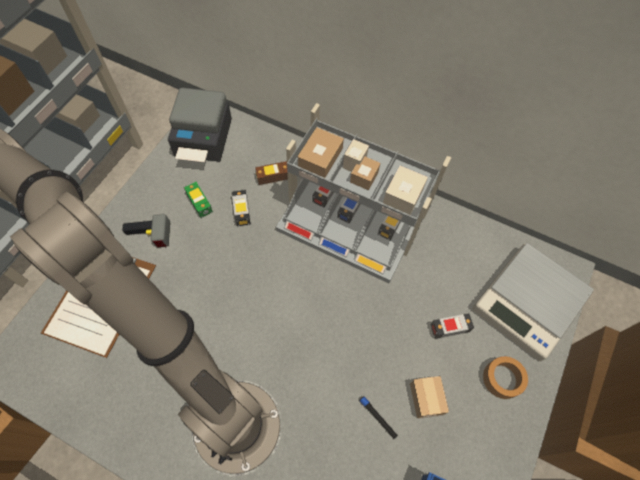

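View pics/top0.png

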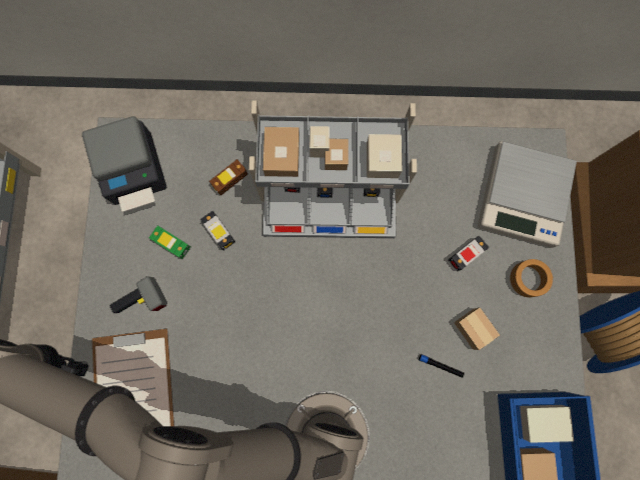

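The bay stands ahead with the yellow bin on the right (card at top-px (370,230), scene-px (371,264)). The returned cylinder with the white/yellow top is at top-px (217,231), scene-px (240,207). The green and brown look-alikes lie on either side of it. I'll take enlarged crops next.

```bash
python3 - <<'E'
import cv2,numpy as np
t=cv2.imread("pics/top0.png");s=cv2.imread("pics/scene0.png")
f=lambda im,x,y,w,h,k:cv2.resize(im[y:y+h,x:x+w],None,fx=k,fy=k,interpolation=cv2.INTER_CUBIC)
a=np.hstack([f(t,190,200,57,43,7),f(t,340,175,57,65,300/65/1.0*301/300 if 0 else 301/65)[:301]]) if 0 else None
c=np.zeros((600,800,3),np.uint8)
def put(im,x,y,w,h,k,X,Y):
    p=f(im,x,y,w,h,k); c[Y:Y+p.shape[0],X:X+p.shape[1]]=p
put(t,190,200,50,37,8,0,0)      # top cyl
put(t,335,180,66,60,6,400,0)[:] if 0 else put(t,335,182,66,60,6,400,0)
put(s,218,180,50,30+7,8,0,300)
put(s,345,205,66,40,6,400,360)
cv2.imwrite("pics/c1.png",c)
E
```

```text
(no output)
```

View pics/c1.png

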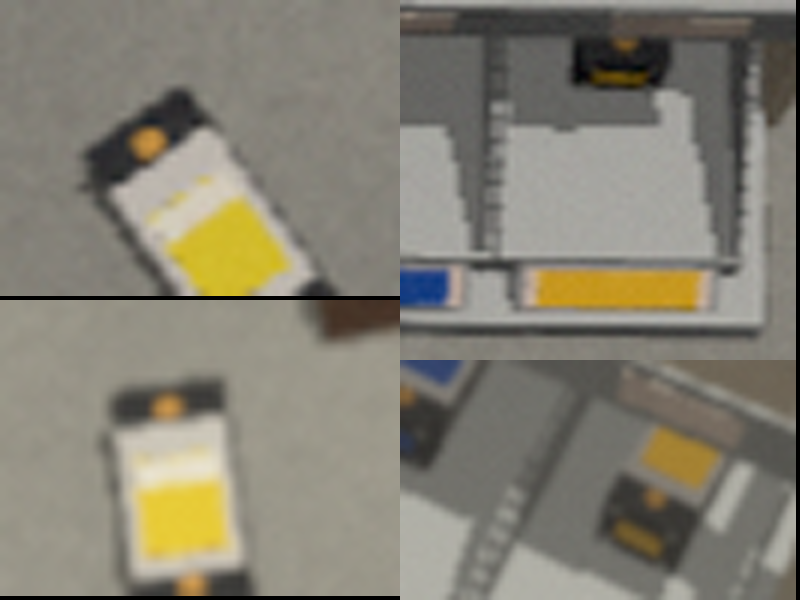

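Crops: in the top view the rear cap dot of the cylinder is near px (208,218), and the yellow stock's dark front cap is near top-px (438+..→371,192). The card is sharp. Next I'll get centroids by colour.

```bash
cat > h.py <<'E'
import numpy as np,cv2
from scipy.spatial.transform import Rotation as R
def onplane(c,uv,z):
    K,T=c["camera_matrix"],c["pose"]
    d=T[:3,:3]@np.linalg.solve(K,[uv[0],uv[1],1.]); o=T[:3,3]
    return o+d*(z-o[2])/d[2]
def blobs(img,lo,hi,roi,amin=3):
    x,y,w,h=roi; hsv=cv2.cvtColor(img,cv2.COLOR_RGB2HSV)[y:y+h,x:x+w]
    m=cv2.inRange(hsv,lo,hi); n,l,s,ce=cv2.connectedComponentsWithStats(m)
    return [(s[i,4],ce[i]+[x,y],cv2.minAreaRect(np.argwhere(l==i)[:,::-1].astype(np.float32))) for i in range(1,n) if s[i,4]>=amin]
E
python3 - <<'E'
from station import *; from h import *
for n,rc,rb in (("top",(195,205,45,50),(262,215,140,28)),("scene",(225,183,30,47),(280,215,115,62))):
    c=read_camera(n);im=c["img"]; print(n)
    for nm,lo,hi in(("orange",(10,120,120),(20,255,255)),("yellow",(22,120,120),(35,255,255))):
        for a,p,r in blobs(im,lo,hi,rc): print(nm,a,p.round(1),onplane(c,p,.046).round(4))
    for nm,lo,hi in(("red",(0,150,100),(5,255,255)),("red2",(172,150,100),(180,255,255)),("blue",(105,150,80),(130,255,255)),("card",(15,150,120),(30,255,255))):
        for a,p,r in blobs(im,lo,hi,rb,40): print(nm,a,p.round(1),onplane(c,p,.045).round(4))
E
```

```text
top
orange 12 [208.3 217.5] [0.618  0.3687 0.046 ]
orange 11 [224.4 239.9] [0.551  0.3169 0.046 ]
yellow 121 [218.1 231.4] [0.5763 0.337  0.046 ]
red 156 [287.5 228.5] [0.5902 0.1312 0.045 ]
blue 130 [329.  229.3] [0.5907 0.0073 0.045 ]
card 158 [370.8 229.6] [ 0.5928 -0.1174  0.045 ]
scene
orange 9 [238.7 192.9] [0.6161 0.3662 0.046 ]
orange 8 [241.5 215.5] [0.5477 0.3136 0.046 ]
yellow 84 [240.4 206.8] [0.5735 0.3336 0.046 ]
red 117 [298.5 230.2] [0.5873 0.1272 0.045 ]
blue 80 [333.5 246.5] [0.5883 0.0039 0.045 ]
card 51 [390.6 220.8] [ 0.7557 -0.1162  0.045 ]
card 137 [370.1 263.4] [ 0.5894 -0.1209  0.045 ]
```

```bash
cat >> h.py <<'E'
def pose(g,yaw,lean,back=0.):
    """grasp point g (19 mm behind TCP), yaw deg of the part, lean deg, back off along the tool"""
    cy,sy=np.cos(np.radians(yaw)),np.sin(np.radians(yaw)); f=np.array([cy,sy,0]); l=np.array([-sy,cy,0])
    a=np.radians(lean); z=np.sin(a)*f+np.array([0,0,-np.cos(a)]); x=np.cross(l,z)
    return np.array(g)+(0.019-back)*z, R.from_matrix(np.c_[x,l,z])
def rel(o,p,rot):
    q=o["tool_rot"]; r0=R.from_quat([q[1],q[2],q[3],q[0]])
    return r0.inv().apply(p-np.array(o["eef_pos"])).round(4), (r0.inv()*rot).as_rotvec(degrees=True).round(2)
E
python3 - <<'E'
from station import *; from h import *
p,r=pose([.583,.3414,.028],37.6,34,.19); print(p.round(3),r.as_matrix().round(2).tolist()); print(rel(get_obs(),p,r))
E
```

```text
[0.507 0.283 0.17 ] [[-0.66, -0.61, 0.44], [-0.51, 0.79, 0.34], [-0.56, 0.0, -0.83]]
(array([-0.3964, -0.25  ,  0.0612]), array([-16.48, -31.3 , -53.7 ]))
```

Emit:
arm_command(commands=[-0.396, -0.25, 0.061, -16.5, -31.3, -53.7, 1, -0.396, -0.25, 0.061, -16.5, -31.3, -53.7, 1, -0.396, -0.25, 0.061, -16.5, -31.3, -53.7, 1, -0.396, -0.25, 0.061, -16.5, -31.3, -53.7, 1, -0.396, -0.25, 0.061, -16.5, -31.3, -53.7, 1, -0.396, -0.25, 0.061, -16.5, -31.3, -53.7, 1, -0.396, -0.25, 0.061, -16.5, -31.3, -53.7, 1, -0.396, -0.25, 0.061, -16.5, -31.3, -53.7, 1])

```text
t: 1.0
eef_pos: [0.4419, 0.3549, 0.1794]
tool_rot: [0.264, -0.285, 0.918, 0.083]
contact_force: [0.4, -0.5, -0.5]
gripper_width: 1.003
grasp_force: 0.0
```

```bash
python3 - <<'E'
from station import *; from h import *
p,r=pose([.583,.3414,.028],37.6,34,.19); o=get_obs(); print(o["t"],o["eef_pos"],np.round(o["q"],2),rel(o,p,r))
E
```

```text
1.0 [0.44186376 0.35485502 0.17943226] [-0.89  0.16  0.03  2.29  0.76  0.2   0.59] (array([-0.0062, -0.0962,  0.0151]), array([-1.64, -1.9 , -2.67]))
```

Emit:
arm_command(commands=[-0.006, -0.096, 0.015, -1.6, -1.9, -2.7, 1, -0.006, -0.096, 0.015, -1.6, -1.9, -2.7, 1, -0.006, -0.096, 0.015, -1.6, -1.9, -2.7, 1, -0.006, -0.096, 0.015, -1.6, -1.9, -2.7, 1, -0.006, -0.096, 0.015, -1.6, -1.9, -2.7, 1])

```text
t: 1.5
eef_pos: [0.4968, 0.3019, 0.1686]
tool_rot: [0.273, -0.311, 0.905, 0.094]
contact_force: [0.1, -0.3, -0.9]
gripper_width: 1.001
grasp_force: 0.0
```

```bash
python3 - <<'E'
from station import *; from h import *
p,r=pose([.583,.3414,.028],37.6,34,.19); o=get_obs(); print(o["t"],o["eef_pos"],np.round(o["q"],2),rel(o,p,r))
c=read_camera("wrist"); cv2.imwrite("pics/w1.png",c["img"][:,:,::-1]); print(c["camera_matrix"].round(1).tolist(),c["pose"].round(3).tolist())
E
```

```text
1.5 [0.49683128 0.30188469 0.16859115] [-0.05  0.27 -0.66  2.25  1.08  0.18  0.56] (array([ 0.0021, -0.0212, -0.0029]), array([ 0.26, -0.44,  0.25]))
[[371.6, 0.0, 321.8], [0.0, 371.6, 239.4], [0.0, 0.0, 1.0]] [[-0.615, 0.511, 0.6, 0.388], [0.788, 0.398, 0.469, 0.218], [0.001, 0.762, -0.648, 0.248], [0.0, 0.0, 0.0, 1.0]]
```

View pics/w1.png

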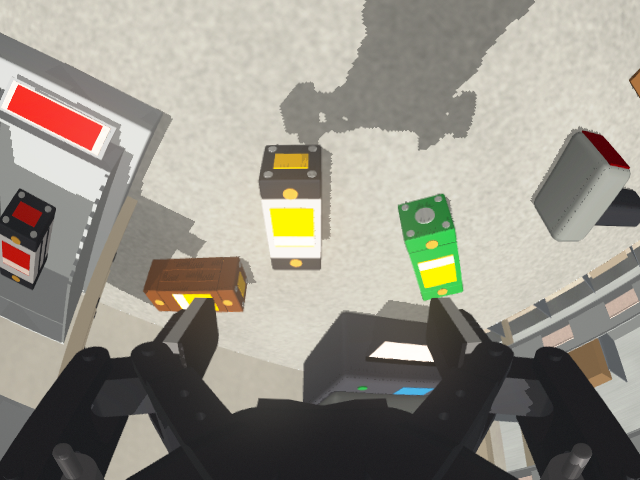

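The wrist view is rolled over, with the bench side near the robot at the top. The cylinder's label end is at px (291,160) and its top dots are at (290,194) and (295,264). The brown and green look-alikes are clear on both sides.

```bash
cat >> h.py <<'E'
def wplane(c,uv,z):
    K,T=c["camera_matrix"],c["pose"]; v=(np.array(uv)-K[:2,2])/K[0,0]; t=np.linalg.norm(v)
    d=T[:3,:3]@np.r_[np.sin(t)*v/t,np.cos(t)]; return T[:3,3]+d*(z-T[2,3])/d[2]
E
python3 - <<'E'
from station import *; from h import *
c=read_camera("wrist")
P=[]
for nm,lo,hi in(("orange",(10,120,120),(21,255,255)),("yellow",(24,120,120),(35,255,255))):
    for a,p,r in blobs(c["img"],lo,hi,(255,140,75,135),20): print(nm,a,p.round(1),wplane(c,p,.046).round(4))
E
```

```text
orange 23 [305.5 191.8] [0.5448 0.3133 0.046 ]
orange 29 [306.9 263.2] [0.615  0.3647 0.046 ]
yellow 39 [308.3 168.3] [0.5257 0.3021 0.046 ]
yellow 1169 [304.6 222.5] [0.5721 0.3318 0.046 ]
```

```bash
python3 - <<'E'
from station import *; from h import *
o=get_obs(); print(o["t"],np.round(o["q"],2))
for b in(.1,0): p,r=pose([.582,.3405,.028],37.3,34,b);print(p.round(4),rel(o,p,r))
E
```

```text
1.6 [-0.04  0.27 -0.66  2.25  1.08  0.18  0.56]
[0.546  0.3131 0.0952] (array([ 0.0012, -0.014 ,  0.0866]), array([-0.  , -0.52, -0.09]))
[0.5905 0.3469 0.0122] (array([ 0.0003, -0.014 ,  0.1866]), array([-0.  , -0.52, -0.09]))
```

Emit:
arm_command(commands=[0.001, -0.014, 0.045, 0, -0.5, 0, 1, 0.001, -0.014, 0.087, 0, -0.5, 0, 1, 0.001, -0.014, 0.087, 0, -0.5, 0, 1, 0.001, -0.014, 0.087, 0, -0.5, 0, 1, 0.001, -0.014, 0.087, 0, -0.5, 0, 1])

```text
t: 2.1
eef_pos: [0.5415, 0.3212, 0.0929]
tool_rot: [0.275, -0.311, 0.905, 0.096]
contact_force: [-0.7, 0.1, -0.1]
gripper_width: 0.999
grasp_force: 0.0
```

```bash
python3 - <<'E'
from station import *; from h import *
o=get_obs(); print(o["t"],np.round(o["q"],2),np.round(o["joint_vel"],2))
for b in(.1,0): p,r=pose([.582,.3405,.028],37.3,34,b);print(p.round(4),rel(o,p,r))
E
```

```text
2.1 [-0.09  0.5  -0.64  2.19  1.87  0.25 -0.14] [-0.   -0.07  0.    0.02 -0.13 -0.04  0.1 ]
[0.546  0.3131 0.0952] (array([-0.    , -0.0092, -0.0027]), array([ 0.51, -0.16,  0.49]))
[0.5905 0.3469 0.0122] (array([-0.0003, -0.0101,  0.0973]), array([ 0.51, -0.16,  0.49]))
```

Emit:
arm_command(commands=[0, -0.009, 0.015, 0.5, -0.2, 0.5, 1, 0, -0.009, 0.02, 0.5, -0.2, 0.5, 1, 0, -0.009, 0.02, 0.5, -0.2, 0.5, 1, 0, -0.009, 0.02, 0.5, -0.2, 0.5, 1])

```text
t: 2.5
eef_pos: [0.5561, 0.3207, 0.0797]
tool_rot: [0.279, -0.306, 0.905, 0.093]
contact_force: [-0.4, 0.2, -0.8]
gripper_width: 1.002
grasp_force: 0.0
```

```bash
python3 - <<'E'
from station import *; from h import *
c=read_camera("wrist"); cv2.imwrite("pics/w2.png",c["img"][:,:,::-1])
o=get_obs(); print(o["t"],np.round(o["q"],2),np.round(o["joint_vel"],2))
p,r=pose([.582,.3405,.028],37.3,34,0);print(rel(o,p,r))
for nm,lo,hi in(("orange",(8,100,80),(21,255,255)),("yellow",(24,120,120),(35,255,255))):
    for a,p,r in blobs(c["img"],lo,hi,(200,100,240,260),30): print(nm,a,p.round(1),wplane(c,p,.046).round(4))
E
```

```text
2.55 [-0.06  0.55 -0.67  2.17  1.94  0.29 -0.19] [ 0.01 -0.   -0.    0.    0.01  0.   -0.01]
(array([0.0024, 0.0003, 0.0801]), array([-0.09,  0.28,  0.05]))
orange 268 [316.7 228.6] [0.5475 0.3121 0.046 ]
orange 1307 [226.4 327.8] [0.6695 0.3243 0.046 ]
orange 45 [320.2 315.6] [0.613  0.3636 0.046 ]
orange 248 [243.6 330.8] [0.6654 0.3359 0.046 ]
yellow 53 [319.9 235.7] [0.5506 0.3163 0.046 ]
yellow 2325 [318.6 268.1] [0.5717 0.3314 0.046 ]
yellow 69 [319.8 317.6] [0.6153 0.3651 0.046 ]
```

View pics/w2.png

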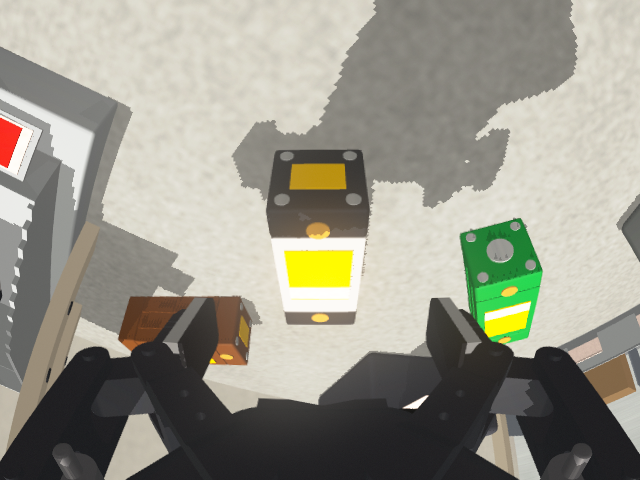

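Label end at (318,177), dots at (317,231) and (320,318). The hand is centred and the neighbours are clear. I'll narrow the opening slightly and descend along the tool.

Emit:
arm_command(commands=[0.001, 0.001, 0.03, 0, 0.3, 0, 0.8, 0.002, 0.001, 0.055, 0, 0.3, 0, 0.8, 0.002, 0.001, 0.07, 0, 0.3, 0, 0.8, 0.002, 0.001, 0.08, 0, 0.3, 0, 0.8, 0.002, 0.001, 0.08, 0, 0.3, 0, 0.8, 0.002, 0.001, 0.08, 0, 0.3, 0, 0.8])

```text
t: 3.15
eef_pos: [0.5904, 0.3473, 0.0123]
tool_rot: [0.277, -0.306, 0.906, 0.093]
contact_force: [-0.2, -0.3, 0.2]
gripper_width: 0.801
grasp_force: 0.0
```

```bash
python3 - <<'E'
from station import *; from h import *
o=get_obs(); print(o["t"],np.round(o["q"],2),np.round(o["joint_vel"],2),o["contact_force"])
p,r=pose([.582,.339,.028],37.5,34,0);print(rel(o,p,r))
q=o["tool_rot"];print(R.from_quat([q[1],q[2],q[3],q[0]]).as_matrix().round(3))
E
```

```text
3.15 [-0.06  0.75 -0.69  2.08  2.07  0.4  -0.24] [ 0.   -0.01 -0.    0.    0.    0.   -0.  ] [-0.16611026 -0.254831    0.18734539]
(array([ 0.001 , -0.0014, -0.0005]), array([-0.21, -0.04, -0.16]))
[[-0.66  -0.605  0.445]
 [-0.503  0.796  0.337]
 [-0.559 -0.001 -0.829]]
```

Emit:
arm_command(commands=[0.001, -0.001, 0, 0, 0, 0, 0.3, 0.001, -0.001, 0, 0, 0, 0, 0.3, 0.001, -0.001, 0, 0, 0, 0, 0.3, 0.001, -0.001, 0, 0, 0, 0, 0.3, 0.001, -0.001, 0, 0, 0, 0, 0.3, 0.001, -0.001, 0, 0, 0, 0, 0.3], force=80)

```text
t: 3.75
eef_pos: [0.5907, 0.3455, 0.0122]
tool_rot: [0.277, -0.306, 0.906, 0.092]
contact_force: [-2.6, -2.7, 4.8]
gripper_width: 0.529
grasp_force: 81.9
```

Emit:
arm_command(commands=[-0.008, 0, -0.012, 0, 0, 0, 0.3, -0.028, 0, -0.041, 0, 0, 0, 0.3, -0.05, 0, -0.075, 0, 0, 0, 0.3, -0.073, 0, -0.108, 0, 0, 0, 0.3, -0.073, 0, -0.108, 0, 0, 0, 0.3, -0.073, 0, -0.108, 0, 0, 0, 0.3])

```text
t: 4.35
eef_pos: [0.591, 0.3469, 0.145]
tool_rot: [0.279, -0.305, 0.906, 0.093]
contact_force: [0.1, -0.0, -3.2]
gripper_width: 0.528
grasp_force: 83.1
```

```bash
python3 - <<'E'
from station import *; from h import *
o=get_obs(); print(o["t"],np.round(o["q"],2),o["contact_force"])
for y,w in((.1,18),(-.119,.5)):
  p,r=pose([.575,y,.16],w,34,0);print(p,rel(o,p,r))
E
```

```text
4.35 [-0.14  0.46 -0.58  2.05  1.18  0.23  0.52] [ 0.05786613 -0.00924701 -3.15532685]
[0.58510466 0.1032832  0.14424829] (array([ 0.1265, -0.1904, -0.0844]), array([10.68,  0.18, 16.  ]))
[ 0.58562426 -0.11890728  0.14424829] (array([ 0.2376, -0.3676, -0.1594]), array([20.49,  0.19, 30.49]))
```

Emit:
arm_command(commands=[0.03, -0.048, -0.021, 2.7, 0, 4, 0.3, 0.063, -0.095, -0.042, 5.3, 0.1, 8, 0.3, 0.095, -0.143, -0.063, 8, 0.1, 12, 0.3, 0.127, -0.19, -0.084, 10.7, 0.2, 16, 0.3, 0.155, -0.235, -0.103, 13.2, 0.2, 19.6, 0.3, 0.183, -0.28, -0.122, 15.7, 0.2, 23.3, 0.3, 0.21, -0.325, -0.141, 18.1, 0.2, 27, 0.3, 0.238, -0.368, -0.159, 20.5, 0.2, 30.5, 0.3])

```text
t: 5.15
eef_pos: [0.5841, -0.0557, 0.141]
tool_rot: [0.29, -0.003, 0.957, -0.0]
contact_force: [1.5, 1.2, -3.6]
gripper_width: 0.53
grasp_force: 83.1
```

```bash
python3 - <<'E'
from station import *; from h import *
o=get_obs(); print(o["t"],np.round(o["q"],2),np.round(o["joint_vel"],2),o["contact_force"])
p,r=pose([.575,-.119,.16],.5,34,0);print(p,rel(o,p,r))
E
```

```text
5.15 [ 0.5   0.32 -0.58  2.27  1.54  0.18  0.09] [ 1.04  0.08 -0.16 -0.08 -0.13 -0.01  0.3 ] [ 1.47081953  1.15536223 -3.63815318]
[ 0.58562426 -0.11890728  0.14424829] (array([-0.0027, -0.0632, -0.0019]), array([-0.21, -0.24, -0.07]))
```

Emit:
arm_command(commands=[0, 0, 0, 0, 0, 0, 0.3, 0, 0, 0, 0, 0, 0, 0.3, 0, 0, 0, 0, 0, 0, 0.3])

```text
t: 5.45
eef_pos: [0.585, -0.0526, 0.1411]
tool_rot: [0.291, -0.005, 0.957, 0.001]
contact_force: [0.2, 0.3, -2.2]
gripper_width: 0.53
grasp_force: 83.7
```

```bash
python3 - <<'E'
from station import *; from h import *
c=read_camera("wrist"); cv2.imwrite("pics/w3.png",c["img"][:,:,::-1]); np.savez("w3.npz",**c)
o=get_obs(); print(o["t"],np.round(o["q"],2),np.round(o["joint_vel"],2),o["contact_force"])
p,r=pose([.575,-.119,.16],.5,34,0);print(p,rel(o,p,r))
E
```

```text
5.5 [ 0.49  0.32 -0.58  2.26  1.54  0.18  0.09] [-0.01 -0.    0.   -0.01 -0.    0.   -0.  ] [ 0.29799103  0.74583164 -3.14266269]
[ 0.58562426 -0.11890728  0.14424829] (array([-0.0014, -0.0669, -0.0026]), array([ 0.02, -0.2 ,  0.16]))
```

View pics/w3.png

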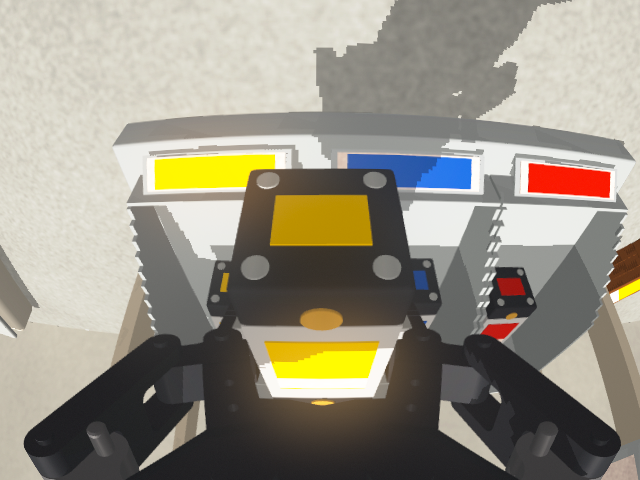

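The held cylinder is level in the hand with its label end towards the camera at (321,220). The yellow card is at (213,170), blue at (409,170), red at (568,179). The yellow stock is half hidden at (220,285).

```bash
python3 - <<'E'
from h import *
c=dict(np.load("w3.npz"))
q={}
for nm,lo,hi in(("red",(0,150,100),(5,255,255)),("blue",(105,120,60),(130,255,255)),("card",(22,150,120),(35,255,255))):
    for a,p,r in blobs(c["img"],lo,hi,(130,140,500,65),300): print(nm,a,p.round(1),wplane(c,p,.045).round(4), [wplane(c,k,.045).round(4).tolist() for k in cv2.boxPoints(r[2] if 0 else r)] if nm=="card" else "")
# held label end: screw centres -> at z of face; underside 0.129 expected
T=c["pose"]
for uv in((268,180),(375,180),(255,268),(387,267)):
    K=c["camera_matrix"];v=(np.array(uv)-K[:2,2])/K[0,0];t=np.linalg.norm(v);d=T[:3,:3]@np.r_[np.sin(t)*v/t,np.cos(t)]
    P=T[:3,3]+d*((.575-.055)-T[0,3])/d[0]; print(P.round(4))
E
```

```text
red 2193 [567.9 180.6] [0.5872 0.1221 0.045 ] 
blue 3042 [418.5 169.5] [0.5867 0.0071 0.045 ] 
card 3269 [208.6 170.9] [ 0.5889 -0.1224  0.045 ] [[0.4702, -0.2149, 0.045], [0.4861, -0.1391, 0.045], [0.503, -0.1422, 0.045], [0.4889, -0.2219, 0.045]]
card 908 [321.6 199.6] [ 0.6139 -0.052   0.045 ] [[0.5087, -0.1436, 0.045], [0.5142, -0.0946, 0.045], [0.5191, -0.0951, 0.045], [0.5138, -0.1449, 0.045]]
[ 0.52   -0.069   0.1347]
[ 0.52   -0.0365  0.1343]
[ 0.52   -0.069   0.1674]
[ 0.52   -0.0366  0.1668]
```

```bash
python3 - <<'E'
from station import *; from h import *
t=read_camera("top")
print(onplane(t,(371.9,194.5),.057),onplane(t,(372.5,189.2),.08))
s=read_camera("scene")
print(onplane(s,(387.5,227.8),.08),onplane(s,(390.6,220.8),.08), onplane(s,(345+239/6,205+178/6),.057))
o=get_obs(); p,r=pose([.59,-.122,.16],.5,34,0);print(p,rel(o,p,r),np.linalg.norm(o["contact_force"]),o["t"])
E
```

```text
[ 0.69783434 -0.11914635  0.057     ] [ 0.70748157 -0.11837555  0.08      ]
[ 0.70823583 -0.12093812  0.08      ] [ 0.73543331 -0.11943107  0.08      ] [ 0.69482257 -0.12141002  0.057     ]
[ 0.60062426 -0.12190728  0.14424829] (array([-0.0136, -0.0701,  0.0056]), array([ 0.01, -0.2 ,  0.17])) 3.4092030421696027 5.6
```

Emit:
arm_command(commands=[-0.003, -0.018, 0.001, 0, 0, 0, 0.3, -0.007, -0.036, 0.003, 0, 0, 0, 0.3, -0.01, -0.054, 0.005, 0, -0.1, 0.1, 0.3, -0.0135, -0.068, 0.0055, 0, -0.2, 0.2, 0.3, -0.0135, -0.068, 0.0055, 0, -0.2, 0.2, 0.3, -0.0135, -0.068, 0.0055, 0, -0.2, 0.2, 0.3])

```text
t: 6.2
eef_pos: [0.6003, -0.1206, 0.1441]
tool_rot: [0.292, -0.003, 0.956, 0.001]
contact_force: [-0.0, -0.0, -3.5]
gripper_width: 0.53
grasp_force: 83.6
```

```bash
python3 - <<'E'
from station import *; from h import *
o=get_obs(); print(o["t"],np.round(o["q"],2),np.round(o["joint_vel"],2),np.round(o["contact_force"],1))
for x,z in((.59,.093),(.635,.093)):
  p,r=pose([x,-.12,z],.5,34,0);print(p,rel(o,p,r))
E
```

```text
6.2 [ 0.78  0.4  -0.74  2.19  1.31  0.18  0.48] [-0.02 -0.01 -0.01  0.01  0.   -0.    0.  ] [-0.  -0.  -3.5]
[ 0.60062426 -0.11990728  0.07724829] (array([0.037 , 0.0007, 0.0556]), array([-0.04, -0.01, -0.14]))
[ 0.64562426 -0.11990728  0.07724829] (array([-0.0003,  0.0004,  0.0808]), array([-0.04, -0.01, -0.14]))
```

Emit:
arm_command(commands=[0.012, 0, 0.018, 0, 0, -0.1, 0.3, 0.025, 0.001, 0.037, 0, 0, -0.1, 0.3, 0.037, 0.001, 0.0555, 0, 0, -0.1, 0.3, 0.025, 0.0005, 0.064, 0, 0, -0.1, 0.3, 0.012, 0.0005, 0.073, 0, 0, -0.1, 0.3, 0.004, 0.0005, 0.078, 0, 0, -0.1, 0.3, 0.004, 0.0005, 0.078, 0, 0, -0.1, 0.3, 0.004, 0.0005, 0.078, 0, 0, -0.1, 0.3])

```text
t: 7.0
eef_pos: [0.6403, -0.1198, 0.0775]
tool_rot: [0.292, -0.004, 0.956, 0.001]
contact_force: [0.8, 1.2, -3.8]
gripper_width: 0.528
grasp_force: 83.6
```

```bash
python3 - <<'E'
from station import *; from h import *
c=read_camera("wrist"); cv2.imwrite("pics/w4.png",c["img"][:,:,::-1])
o=get_obs(); print(o["t"],np.round(o["q"],2),np.round(o["joint_vel"],2),np.round(o["contact_force"],1))
for x,z in((.64,.093),(.68,.093)):
  p,r=pose([x,-.12,z],.5,34,0);print(p,rel(o,p,r))
E
```

```text
7.05 [ 0.72  0.59 -0.73  2.14  1.85  0.27 -0.  ] [ 0.01 -0.   -0.    0.   -0.    0.    0.01] [-1.9  0.4 -2.6]
[ 0.65062426 -0.11990728  0.07724829] (array([-0.0089,  0.0002,  0.006 ]), array([-0.08, -0.03,  0.  ]))
[ 0.69062426 -0.11990728  0.07724829] (array([-0.042 , -0.0002,  0.0284]), array([-0.08, -0.03,  0.  ]))
```

View pics/w4.png

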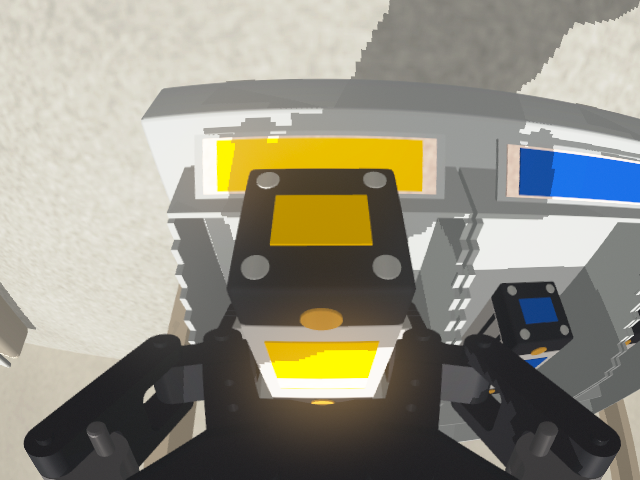

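The held cylinder is centred on the yellow card (card centre px ≈320). Now I'll push forward level.

Emit:
arm_command(commands=[-0.004, 0, 0.003, 0, 0, 0, 0.3, -0.008, 0, 0.0055, 0, 0, 0, 0.3, -0.012, 0, 0.008, 0, 0, 0, 0.3, -0.015, 0, 0.01, 0, 0, 0, 0.3, -0.018, 0, 0.012, 0, 0, 0, 0.3, -0.021, 0, 0.014, 0, 0, 0, 0.3, -0.024, 0, 0.016, 0, 0, 0, 0.3, -0.026, 0, 0.0175, 0, 0, 0, 0.3])

```text
t: 7.85
eef_pos: [0.6721, -0.1203, 0.0771]
tool_rot: [0.292, -0.004, 0.956, 0.001]
contact_force: [-5.0, 0.2, -0.9]
gripper_width: 0.533
grasp_force: 83.8
```

```bash
python3 - <<'E'
from station import *; from h import *
o=get_obs(); print(o["t"],np.round(o["q"],2),np.round(o["contact_force"],1))
p,r=pose([.67,-.12,.093],.5,34,0);print(p,rel(o,p,r))
E
```

```text
7.85 [ 0.65  0.61 -0.67  2.07  1.74  0.25  0.1 ] [-5.   0.2 -0.9]
[ 0.68062426 -0.11990728  0.07724829] (array([-0.0072,  0.0004,  0.0046]), array([-0.06, -0.02, -0.05]))
```

Emit:
arm_command(commands=[-0.0008, 0, 0.0006, 0, 0, 0, 0.3, -0.0017, 0, 0.0011, 0, 0, 0, 0.3, -0.0025, 0, 0.0017, 0, 0, 0, 0.3])

```text
t: 8.15
eef_pos: [0.6749, -0.1204, 0.0772]
tool_rot: [0.292, -0.004, 0.956, 0.001]
contact_force: [-3.7, -0.2, -2.2]
gripper_width: 0.528
grasp_force: 83.9
```

Emit:
arm_command(commands=[-0.0008, 0, 0.0006, 0, 0, 0, 0.3, -0.0017, 0, 0.0011, 0, 0, 0, 0.3, -0.0017, 0, 0.0011, 0, 0, 0, 0.3])

```text
t: 8.45
eef_pos: [0.6771, -0.1205, 0.0773]
tool_rot: [0.292, -0.003, 0.956, 0.001]
contact_force: [-1.9, 0.2, -3.5]
gripper_width: 0.528
grasp_force: 83.7
```

Emit:
arm_command(commands=[-0.0008, 0, 0.0006, 0, 0, 0, 0.3, -0.0017, 0, 0.0011, 0, 0, 0, 0.3, -0.0017, 0, 0.0011, 0, 0, 0, 0.3])

```text
t: 8.75
eef_pos: [0.6792, -0.1207, 0.0774]
tool_rot: [0.292, -0.003, 0.956, 0.001]
contact_force: [-1.4, 0.3, -4.8]
gripper_width: 0.531
grasp_force: 83.8
```

Emit:
arm_command(commands=[-0.0008, 0, 0.0006, 0, 0, 0, 0.3, -0.0017, 0, 0.0011, 0, 0, 0, 0.3])

```text
t: 8.95
eef_pos: [0.6811, -0.1207, 0.0774]
tool_rot: [0.292, -0.003, 0.956, 0.001]
contact_force: [-2.8, -0.8, -4.3]
gripper_width: 0.529
grasp_force: 83.8
```

Emit:
arm_command(commands=[-0.0008, 0, 0.0006, 0, 0, 0, 0.3, -0.0017, 0, 0.0011, 0, 0, 0, 0.3])

```text
t: 9.15
eef_pos: [0.6831, -0.1207, 0.0774]
tool_rot: [0.292, -0.003, 0.956, 0.001]
contact_force: [-2.7, -0.7, -4.8]
gripper_width: 0.528
grasp_force: 83.8
```

Emit:
arm_command(commands=[-0.0008, 0, 0.0006, 0, 0, 0, 0.3])

```text
t: 9.25
eef_pos: [0.6841, -0.1206, 0.0774]
tool_rot: [0.292, -0.003, 0.956, 0.001]
contact_force: [-3.8, 0.3, -3.3]
gripper_width: 0.527
grasp_force: 83.7
```

Emit:
arm_command(commands=[-0.0008, 0, 0.0006, 0, 0, 0, 0.3])

```text
t: 9.35
eef_pos: [0.6852, -0.1206, 0.0774]
tool_rot: [0.292, -0.003, 0.956, 0.001]
contact_force: [-3.9, 0.3, -2.6]
gripper_width: 0.526
grasp_force: 83.7
```

Emit:
arm_command(commands=[-0.0008, 0, 0.0006, 0, 0, 0, 0.3])

```text
t: 9.45
eef_pos: [0.6862, -0.1206, 0.0774]
tool_rot: [0.292, -0.003, 0.956, 0.001]
contact_force: [-3.1, 0.5, -2.7]
gripper_width: 0.529
grasp_force: 83.7
```

Emit:
arm_command(commands=[-0.0008, 0, 0.0006, 0, 0, 0, 0.3])

```text
t: 9.55
eef_pos: [0.6872, -0.1205, 0.0774]
tool_rot: [0.292, -0.003, 0.956, 0.001]
contact_force: [-4.0, -0.1, -2.4]
gripper_width: 0.531
grasp_force: 83.7
```

Emit:
arm_command(commands=[-0.0008, 0, 0.0006, 0, 0, 0, 0.3])

```text
t: 9.65
eef_pos: [0.6882, -0.1205, 0.0773]
tool_rot: [0.292, -0.003, 0.956, 0.001]
contact_force: [-4.6, 0.0, -2.0]
gripper_width: 0.527
grasp_force: 83.7
```

Emit:
arm_command(commands=[-0.0008, 0, 0.0006, 0, 0, 0, 0.3])

```text
t: 9.75
eef_pos: [0.6892, -0.1205, 0.0773]
tool_rot: [0.292, -0.003, 0.956, 0.001]
contact_force: [-4.8, 0.3, -1.9]
gripper_width: 0.525
grasp_force: 83.7
```

Emit:
arm_command(commands=[-0.0008, 0, 0.0006, 0, 0, 0, 0.3])

```text
t: 9.85
eef_pos: [0.6895, -0.1205, 0.077]
tool_rot: [0.292, -0.003, 0.956, 0.001]
contact_force: [-15.4, 1.3, 6.7]
gripper_width: 0.528
grasp_force: 85.4
```

Emit:
arm_command(commands=[0, 0, 0, 0, 0, 0, 0.3])

```text
t: 9.95
eef_pos: [0.6895, -0.1205, 0.0769]
tool_rot: [0.292, -0.003, 0.956, 0.001]
contact_force: [-7.3, 0.1, 0.1]
gripper_width: 0.533
grasp_force: 84.2
```

Emit:
arm_command(commands=[-0.0004, 0, 0.0003, 0, 0, 0, 0.3, -0.0004, 0, 0.0003, 0, 0, 0, 0.3])

```text
t: 10.15
eef_pos: [0.6895, -0.1205, 0.0768]
tool_rot: [0.292, -0.003, 0.956, 0.0]
contact_force: [-11.6, -0.3, 3.5]
gripper_width: 0.529
grasp_force: 85.2
```

Emit:
arm_command(commands=[-0.0004, 0, 0.0003, 0, 0, 0, 0.3, -0.0004, 0, 0.0003, 0, 0, 0, 0.3])

```text
t: 10.35
eef_pos: [0.6895, -0.1205, 0.0767]
tool_rot: [0.292, -0.003, 0.957, 0.0]
contact_force: [-14.3, -0.3, 5.4]
gripper_width: 0.53
grasp_force: 85.5
```

Emit:
arm_command(commands=[0, 0, 0, 0, 0, 0, 0.3, 0, 0, 0, 0, 0, 0, 0.3])

```text
t: 10.55
eef_pos: [0.6895, -0.1204, 0.0766]
tool_rot: [0.292, -0.003, 0.957, 0.0]
contact_force: [-13.9, -0.3, 5.1]
gripper_width: 0.526
grasp_force: 85.5
```

Emit:
arm_command(commands=[-0.0004, 0, 0.0003, 0, 0, 0, 0.3, -0.0004, 0, 0.0003, 0, 0, 0, 0.3, -0.0004, 0, 0.0003, 0, 0, 0, 0.3, -0.0004, 0, 0.0003, 0, 0, 0, 0.3, -0.0004, 0, 0.0003, 0, 0, 0, 0.3])

```text
t: 11.05
eef_pos: [0.6895, -0.1205, 0.0764]
tool_rot: [0.291, -0.003, 0.957, 0.0]
contact_force: [-17.5, -0.6, 6.7]
gripper_width: 0.53
grasp_force: 85.9
```

```bash
python3 - <<'E'
from station import *; from h import *
o=get_obs(); print(o["t"],np.round(o["contact_force"],1),o["eef_pos"])
for g in ([.6775,-.12,.093],[.6775,-.12,.068],[.6775,-.12,.0625]):
  p,r=pose(g,.5,34,0);print(p.round(4),rel(o,p,r))
E
```

```text
11.05 [-17.5  -0.6   6.7] [ 0.68953394 -0.1204544   0.07643256]
[ 0.6881 -0.1199  0.0772] (array([ 0.0007,  0.0006, -0.0015]), array([-0.12, -0.13, -0.05]))
[ 0.6881 -0.1199  0.0522] (array([0.0146, 0.0006, 0.0193]), array([-0.12, -0.13, -0.05]))
[ 0.6881 -0.1199  0.0467] (array([0.0177, 0.0006, 0.0239]), array([-0.12, -0.13, -0.05]))
```

Emit:
arm_command(commands=[0.001, 0, -0.0007, 0, 0, 0, 0.3, 0.0023, 0, -0.0016, 0, 0, 0, 0.3, 0.0023, 0, -0.0016, 0, 0, 0, 0.3])

```text
t: 11.35
eef_pos: [0.6895, -0.1205, 0.0777]
tool_rot: [0.293, -0.003, 0.956, 0.001]
contact_force: [-1.5, -0.1, -2.5]
gripper_width: 0.528
grasp_force: 83.8
```

```bash
python3 - <<'E'
from station import *; from h import *
o=get_obs(); print(o["t"],np.round(o["contact_force"],1),o["eef_pos"])
for z in (.093,.068,.0635):
  p,r=pose([.6778,-.12,z],.5,34,0);print(p.round(4),rel(o,p,r))
E
```

```text
11.35 [-1.5 -0.1 -2.5] [ 0.68951159 -0.12051238  0.07767311]
[ 0.6884 -0.1199  0.0772] (array([ 0.0011,  0.0006, -0.0003]), array([-0.09,  0.07, -0.05]))
[ 0.6884 -0.1199  0.0522] (array([0.0151, 0.0006, 0.0205]), array([-0.09,  0.07, -0.05]))
[ 0.6884 -0.1199  0.0477] (array([0.0177, 0.0006, 0.0242]), array([-0.09,  0.07, -0.05]))
```

Emit:
arm_command(commands=[0.001, 0, -0.0007, 0, 0, 0, 0.3, 0.0038, 0, 0.0034, 0, 0, 0, 0.3, 0.0066, 0, 0.0076, 0, 0, 0, 0.3, 0.0094, 0, 0.0117, 0, 0, 0, 0.3, 0.0122, 0, 0.0159, 0, 0, 0, 0.3, 0.0144, 0, 0.0192, 0, 0, 0, 0.3, 0.0155, 0, 0.0208, 0, 0, 0, 0.3, 0.0155, 0, 0.0208, 0, 0, 0, 0.3])

```text
t: 12.15
eef_pos: [0.6875, -0.1206, 0.0508]
tool_rot: [0.292, -0.003, 0.956, 0.001]
contact_force: [0.3, 0.7, -3.3]
gripper_width: 0.524
grasp_force: 83.8
```

Emit:
arm_command(commands=[0.0006, 0, 0.0008, 0, 0, 0, 0.3, 0.0011, 0, 0.0017, 0, 0, 0, 0.3, 0.0011, 0, 0.0017, 0, 0, 0, 0.3])

```text
t: 12.45
eef_pos: [0.6876, -0.1206, 0.0492]
tool_rot: [0.292, -0.003, 0.956, 0.001]
contact_force: [1.1, 0.2, -3.2]
gripper_width: 0.528
grasp_force: 83.8
```

Emit:
arm_command(commands=[-0.0004, 0, 0.0015, 0, 0, 0, 0.3, 0.0001, 0, 0.0024, 0, 0, 0, 0.3, 0.0001, 0, 0.0024, 0, 0, 0, 0.3])

```text
t: 12.75
eef_pos: [0.6888, -0.1205, 0.0469]
tool_rot: [0.292, -0.003, 0.956, 0.001]
contact_force: [-0.3, -0.2, -2.7]
gripper_width: 0.526
grasp_force: 83.8
```

Emit:
arm_command(commands=[0.0006, 0, 0.0008, 0, 0, 0, 0.3, 0.0006, 0, 0.0008, 0, 0, 0, 0.3])

```text
t: 12.95
eef_pos: [0.6889, -0.1205, 0.0463]
tool_rot: [0.293, -0.003, 0.956, 0.001]
contact_force: [0.4, 0.2, -2.5]
gripper_width: 0.528
grasp_force: 83.7
```

Emit:
arm_command(commands=[0.0003, 0, 0.0004, 0, 0, 0, 0.3, 0.0006, 0, 0.0008, 0, 0, 0, 0.3])

```text
t: 13.15
eef_pos: [0.689, -0.1205, 0.0462]
tool_rot: [0.293, -0.004, 0.956, 0.0]
contact_force: [-11.0, -1.4, 15.0]
gripper_width: 0.528
grasp_force: 85.7
```

Emit:
arm_command(commands=[0.0003, 0, 0.0004, 0, 0, 0, 0.3, 0.0006, 0, 0.0008, 0, 0, 0, 0.3])

```text
t: 13.35
eef_pos: [0.689, -0.1205, 0.0462]
tool_rot: [0.294, -0.004, 0.956, 0.0]
contact_force: [-18.7, -1.6, 24.7]
gripper_width: 0.53
grasp_force: 87.3
```

Emit:
arm_command(commands=[-0.0006, 0, -0.0009, 0, 0, 0, 0.3, -0.0006, 0, -0.0009, 0, 0, 0, 0.3])

```text
t: 13.55
eef_pos: [0.689, -0.1205, 0.0462]
tool_rot: [0.293, -0.004, 0.956, 0.0]
contact_force: [-6.8, -0.3, 10.0]
gripper_width: 0.533
grasp_force: 85.4
```

Emit:
arm_command(commands=[-0.0002, 0, -0.0006, 0, 0, 0, 0.3, -0.0002, 0, -0.0006, 0, 0, 0, 0.3])

```text
t: 13.75
eef_pos: [0.6889, -0.1205, 0.0462]
tool_rot: [0.293, -0.004, 0.956, 0.001]
contact_force: [-2.6, -0.1, 4.9]
gripper_width: 0.53
grasp_force: 84.6
```

Emit:
arm_command(commands=[0, 0, 0, 0, 0, 0, 0.56, 0, 0, 0, 0, 0, 0, 0.62, 0, 0, 0, 0, 0, 0, 0.7, 0, 0, 0, 0, 0, 0, 0.7, 0, 0, 0, 0, 0, 0, 0.7], force=20)

```text
t: 14.25
eef_pos: [0.6885, -0.1206, 0.0465]
tool_rot: [0.293, -0.004, 0.956, 0.0]
contact_force: [-8.1, -0.6, 9.8]
gripper_width: 0.704
grasp_force: 2.5
```

```bash
python3 - <<'E'
from station import *; from h import *
o=get_obs(); print(o["t"],np.round(o["contact_force"],1),np.round(o["torque"],2),o["grasp_force"],o["gripper_width"])
c=read_camera("wrist"); cv2.imwrite("pics/w5.png",c["img"][:,:,::-1])
o=get_obs(); print(o["t"],np.round(o["contact_force"],1),np.round(o["torque"],2),o["grasp_force"])
E
```

```text
14.25 [-8.1 -0.6  9.8] [0.12 0.56 0.09] 2.4698685156181455 0.7039208790421415
14.3 [-7.2  0.2  9.5] [-0.    0.62  0.12] 2.567049366189167
```

View pics/w5.png

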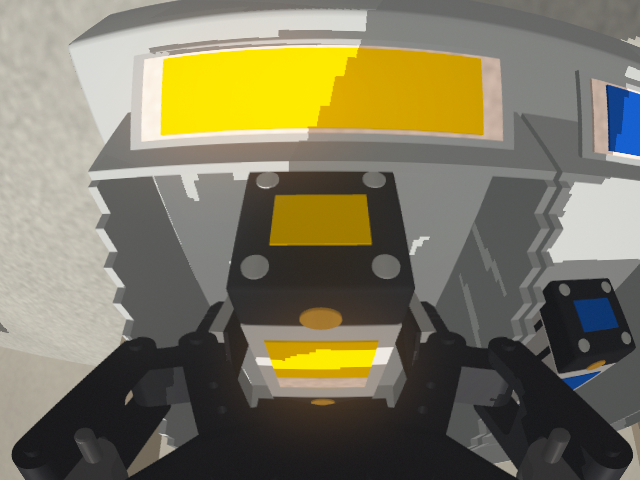

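The cylinder sits on the floor behind the lip at (320,220), with the fingers open on both sides. An axial force still pushes back on the hand, so I'll ease back slightly along the tool and check.

Emit:
arm_command(commands=[0, 0, -0.0015, 0, 0, 0, 0.7, 0, 0, -0.0015, 0, 0, 0, 0.7])

```text
t: 14.5
eef_pos: [0.6876, -0.1207, 0.0471]
tool_rot: [0.292, -0.003, 0.956, 0.001]
contact_force: [-0.9, -0.1, 1.9]
gripper_width: 0.7
grasp_force: 0.0
```

```bash
python3 - <<'E'
from station import *
import numpy as np
o=get_obs(); print(o["t"],np.round(o["contact_force"],1),np.round(o["torque"],2),o["grasp_force"],o["gripper_width"],o["eef_pos"])
E
```

```text
14.5 [-0.9 -0.1  1.9] [-0.03  0.64  0.01] 0.04074300873980974 0.6997603718575953 [ 0.68761558 -0.12069575  0.04709045]
```

Emit:
arm_command(commands=[0, 0, -0.003, 0, 0, 0, 0.7, 0, 0, -0.01, 0, 0, 0, 0.7, 0, 0, -0.02, 0, 0, 0, 0.7, 0, 0, -0.035, 0, 0, 0, 0.7, 0, 0, -0.055, 0, 0, 0, 0.7, 0, 0, -0.08, 0, 0, 0, 0.7, 0, 0, -0.1, 0, 0, 0, 0.7, 0, 0, -0.1, 0, 0, 0, 0.7])

```text
t: 15.3
eef_pos: [0.6315, -0.1211, 0.1327]
tool_rot: [0.294, -0.004, 0.956, -0.0]
contact_force: [1.3, 0.7, -0.6]
gripper_width: 0.701
grasp_force: 0.0
```

```bash
python3 - <<'E'
from station import *; from h import *
o=get_obs(); print(o["t"],np.round(o["contact_force"],1),o["eef_pos"],np.round(o["q"],2))
c=read_camera("wrist"); cv2.imwrite("pics/w6.png",c["img"][:,:,::-1]); np.savez("w6.npz",**c)
E
```

```text
15.3 [ 1.3  0.7 -0.6] [ 0.63152185 -0.12112047  0.13271676] [ 0.71  0.45 -0.7   2.14  1.39  0.2   0.41]
```

View pics/w6.png

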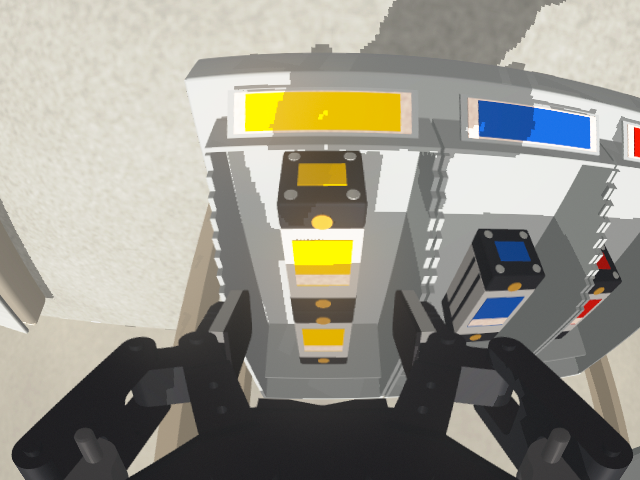

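Both cylinders lie in line in the yellow bin, square and label out. Returned dots are at (322,222) and (323,303), stock dots at (323,321) and (323,361). I'll check the gap numerically.

```bash
python3 - <<'E'
from h import *
c=dict(np.load("w6.npz"))
for a,p,r in blobs(c["img"],(8,100,80),(23,255,255),(280,200,85,170),12): print(a,p.round(1),wplane(c,p,.080).round(4))
for uv in((322,222),(323,303.5),(323,321),(323,361),(280,229),(364,229)): print(uv,wplane(c,uv,.08).round(4))
for uv in((285,150),(360,151)): print(uv,wplane(c,uv,.08).round(4), wplane(c,uv,.034).round(4))
E
```

```text
75 [321.  219.9] [ 0.6339 -0.1211  0.08  ]
22 [303.5 240. ] [ 0.6503 -0.1307  0.08  ]
521 [323.3 269.8] [ 0.6786 -0.1195  0.08  ]
51 [322. 285.] [ 0.6959 -0.1201  0.08  ]
129 [322.6 303.3] [ 0.7198 -0.1196  0.08  ]
91 [322.9 320.1] [ 0.7454 -0.1191  0.08  ]
131 [322.7 336.5] [ 0.7753 -0.1189  0.08  ]
51 [323.2 360.1] [ 0.8301 -0.118   0.08  ]
(322, 222) [ 0.6355 -0.1206  0.08  ]
(323, 303.5) [ 0.72   -0.1193  0.08  ]
(323, 321) [ 0.747 -0.119  0.08 ]
(323, 361) [ 0.8326 -0.1182  0.08  ]
(280, 229) [ 0.6412 -0.143   0.08  ]
(364, 229) [ 0.6407 -0.0982  0.08  ]
(285, 150) [ 0.5892 -0.137   0.08  ] [ 0.6232 -0.1425  0.034 ]
(360, 151) [ 0.5894 -0.1044  0.08  ] [ 0.6235 -0.0985  0.034 ]
```

```bash
python3 -c "
from station import *
print(hand_in())"
```

```text
the job is handed in; nothing more can be done
None
```

The job is handed in: the stock cylinder was pressed to the divider at about 14–17 N, and the returned one lies flat and square about 1 mm in front of it, 18 mm behind the lip, label end out.

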